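# Clamp a circuit board in the spring-arm inspection holder

## Robot

A 6-joint arm with a two-finger parallel gripper is mounted at the origin on the work surface. World frame = base frame: x ahead of the robot, y to its left, z up, the work surface at z = 0. Lengths are in mm, angles in rad, forces in N, time in s.
With the tool pointing down it reaches from about 325 to 775 mm from the base axis. Payload 5.5 kg.
Tool frame: the origin (TCP) lies between the finger pads, 19 mm behind the fingertips; this is the grasp point; z points along the fingers, y is the line along which they close (so a half turn about z gives the same grasp; the last joint's range is limited). The gripper opens to 88 mm and grips with 3 to 60 N. Pads are 20 mm wide; open, the fingers measure 115 mm over their backs; the gripper's body (75 mm by 178 mm) begins 61 mm behind the grasp point.
Start: joints at [1.241, 0.091, 1.231, -0, 1.82, -0.057], TCP at [161.661, 577.825, 241.331] pointing down, gripper open.
Joint ranges: [-2.87, 2.87], [-0.86, 2.18], [0.17, 2.46], [-1.51, 4.65], [0.06, 2.69], [-2.65, 2.65]. Speed limits (rad/s): [2.57, 2.57, 3.01, 3.14, 3.14, 3.14].

## Interface

Orientations are given as a unit quaternion [w, x, y, z].
In Python, from cell import monitor, cams, close_job gives the robot as it stands. The module is installed in compiled form; this text tells all that it offers.
- The arm moves only by the tool drive_tool, never from a script. Its argument "steps" is a list of rows, each a list of 2 entries, a list of its own where there are three numbers: the shift along the tool's x, y, z in m, then the turn, a rotation vector about the tool's x, y, z in rad. In form: [[[dx, dy, dz], [rx, ry, rz]], ...]. A call has 1 to 12 rows; each row is the pose to reach, as a shift and turn from the pose commanded when the call began, along the tool's axes at that moment; what a row does not reach only later rows make up. A row lasts 1/12 s, in which the tool goes at most 41.7 mm and 7.16 degrees, less where a joint would pass 70% of its speed; a pose out of reach is approached as far as the arm can. A call with a gripper value outside its range is refused whole. "jaw" is the gripper command: -1 is fully open, 1 is shut, values between are in proportion, set as the call begins (left out, the last holds). The fingers move at their own pace and stop on an object; "force" is the grip in N (left out, the last holds). Time passes only in rows, so rows that repeat a pose let the fingers close. It gives the time, the measured TCP pose, the force, the opening and the grip force at its end, in the units of the state.
- monitor.sense(): the state, without advancing time (a new reading comes with each control period).
- cams.snapshot(name): name is "side" or "top" or "wrist"; returns a dict with "color" (400x640x3 uint8, red, green, blue), "z_map" (400x640 float32, mm along the optical axis (not along the pixel's ray), 0 where there is no reading), "camera_matrix" (3x3 intrinsics, pixels), "rvec" (rotation vector, rad) and "tvec" (3), from world to camera coordinates, as OpenCV has them; the wrist camera has in their place "T_tool_cam" (4x4, takes a point from camera to tool coordinates, whose origin is the TCP and whose axes are the flange's). Camera axes: x right, y down, z forward; pixel columns grow to the right and rows downward; lengths in mm; the calibration is good to about 2 mm. A picture is of the moment at which its call begins: read the wrist's pose just before it.
- close_job(): hands the job in; it is judged then, once.
The state is a dict: "t": time; "joints": joint angles; "qvel": joint speeds; "effort": joint torques, N m; "tcp_pos": TCP position; "tcp_rot": TCP orientation; "force": force on the tool from outside, world axes, zero at the start; "wrist_torque": the same for the moment, N m; "finger_gap": finger opening in mm; "grip_force": force on a finger pad.
Only numpy, scipy, OpenCV 4.12 (cv2) and the standard library are available. Lean on these libraries where they do the work, as an engineer would, in place of code of your own. Each camera call takes 0.05 s, during which the arm holds its last target. There are 200 camera calls.

## Task

Clamp the loose populated circuit board in the inspection holder. Draw the holder's sprung clamp arm back by its red knob until the latch catches and it stays back by itself, bringing it only lightly onto its rubber buffer, never forcing it. Then lay the board (do not drop it) on the nest's ledges and press the yellow trigger, so that the arm swings in and holds the board flat and square against the end stop; leave the other things on the bench where they are.

Things in the scene. Friction and masses are not known exactly. Their poses are not given: they have to be found in the camera images.
- holder: Fixed inspection holder: grey base plate 225 x 325 x 12 mm, spanning x -107..118, y -240..85 mm of its own frame H: origin on the bench under the seated board's centre, z up; at yaw 0 its x points away from the robot, y to the left. Everywhere here z is the height over the bench in mm and (x, y) is in H.
- nest (a point): Centre of the nest, at H (0, 0), z 22 = top of its two aluminium ledges (x -40..40, at y 36..60 and -75..-35; between them open down to the base plate, so fingers holding the board's long edges have room). Axes as H. The seated board's origin lies here, its long side along y, either way round. Laid up to 10 mm short of the end stop, it is pushed home by the arm.
- end_stop (a point): Middle of the face of the aluminium end stop that the board's short edge must meet, at H (0, 60), 80 mm wide, top at z 42. Black side lips stand on the ledges beside the board: inner faces at x +-33.5, tops at z 36, only at y 38..60 and -58..-36.
- pivot (a point): Upright axis of the clamp arm, at H (75, -80), z 52.
- clamp_swing (a joint): Clamp arm angle (rad): 0 = fully in, at rest, no board; grows as the knob is drawn back to H -y (anticlockwise from above); 0.12 on a seated board. The latch catches somewhere in 0.36..0.72, set differently each time and not reported. A damped spring drives the arm to 0: at the knob (0.28 + 1.4 x angle)/0.15 N, up to 3 N more while moving and as the latch hook climbs the tooth.
- clamp_arm: Aluminium bar 18 mm wide, z 42..52, from the pivot 162 mm towards H -x at angle 0; origin on the pivot axis at bench level, its -x along the bar. A black upright roller (18 mm across, z 26..41), 75 mm out and 20 mm to its +y, pushes the board's end to H +y; when cocked it stands 18 mm or more off the seated board. On the bar, a steel catch plate with a tooth, screwed at an unknown setting.
- knob (a point): On the axis of the arm's red upright knob, 150 mm from the pivot: a plain round post 16 mm across, z 52..95; this point at z 83 is a good TCP height to take it from above. It may turn in the grip while the arm swings; squeezed hard it sticks and slips, and the pull is felt less cleanly than with the fingers only caging it.
- trigger (a point): Top centre of the yellow trigger pad, 26 x 26 mm, z 76, at H (49, -211): the end of a brass see-saw lever (the sear) whose other end rides over the catch plate's tooth and hooks behind it. Pressed 5 to 8 mm down with 5 to 12 N it frees the arm; hard stop at 13 mm; it springs back. The cocked arm stays at least 45 mm from the pad's centre, the knob farther.
- buffer: Black rubber end buffer, a level peg 9 mm thick at z 55 on a steel bracket. The catch plate meets it about 2 mm of knob travel after the latch has caught, wherever that is; from there the pull at the knob rises by about 2 N per mm on top of the spring's. Over 16 N on it (12 N at the knob on top of the spring) is forcing. Origin under the peg's free end at bench level.
- board: The board to clamp: green, 60 mm (its x) by 120 mm (its y), 2.4 mm thick, 0.1-0.17 kg, on four white 8 mm spacers at x +-23, y +-50; its plate spans 8..10.4 mm over its origin (centre of underside, at the spacers' feet). Black finned heat sink, white connector, blue capacitors, all within x +-20, under 26 mm. Starts at the left, long side within 0.6 rad of world y; take it by the long edges.
- board_stack: bystander: loose stack of twelve green bare boards, 160 x 110 mm, 45 mm high, on a pale green sheet at the right; origin centre of underside
- bare_board: bystander: one bare green board with silvery pads and no components, 110 x 170 x 4 mm, lying flat on a yellow sheet at the far left; origin centre of underside
- marker_pen: bystander: grey and black marker pen, 140 mm long, 12 mm thick, lying near the populated board; origin near its middle on the bench, along its x
- brush: bystander: small hand brush, 160 mm, lying beyond the holder
- cleaner_bottle: bystander: small closed bottle, 54 mm across, 130 mm high, beyond the holder at the right; origin centre of underside
- spacer_bin: bystander: black open bin 90 x 130 x 45 mm with white and brass spacers, near left; origin centre of underside
- screwdriver: bystander: screwdriver 160 mm long, lying near the robot at the right
Not all that is in view belongs to the job. What is shaped like the board but orange or purple is not meant.

How it is judged:
By the outcome, as a careful person would: the job done as asked, in the order asked, and still so for the second after the job is handed in, with the robot touching nothing.
It also fails if it takes over 72 s, if anything falls off the work surface, if the arm or the gripper's body presses on something with over 40 N, if the wrist force passes 120 N, or if a joint passes its speed limit or range.

## Working session

There is one attempt and no reset: what is moved stays moved. The work goes in short steps, Python scripts to look and compute and a tool call to move; the robot and the scene stay as the last step left them, time stands still between calls to the robot, and variables do not carry over. Pictures are saved under pics/ and viewed, at most 10 in all, crops included, and the job is handed in when it is done.

Besides the shell and the picture viewer there is one more tool, called after "Emit:" by a JSON object that holds its "fn" and its "kwargs". drive_tool: Moves the arm, as the interface text tells. Its arguments: {"type":"object","properties":{"steps":{"type":"array"},"jaw":{"type":"number"},"force":{"type":"number"}},"required":["steps"]}

```bash
mkdir -p pics
cat > h.py <<'E'
import numpy as np, cv2
from cell import monitor, cams
from scipy.spatial.transform import Rotation as R
def snap(n):
    s=monitor.sense(); d=cams.snapshot(n)
    z=d['z_map']; K=np.array(d['camera_matrix']); v,u=np.mgrid[0:400,0:640]
    P=np.stack([(u-K[0,2])/K[0,0]*z,(v-K[1,2])/K[1,1]*z,z],-1)
    if n=='wrist':
        T=np.array(d['T_tool_cam']); P=P@T[:3,:3].T+T[:3,3]
        q=s['tcp_rot']; P=P@R.from_quat([q[1],q[2],q[3],q[0]]).as_matrix().T+np.array(s['tcp_pos'])
    else:
        M=cv2.Rodrigues(np.array(d['rvec'],float))[0]; P=(P-np.array(d['tvec']).ravel())@M
    P[z==0]=np.nan
    return d['color'],P
def save(c,name): cv2.imwrite('pics/'+name,cv2.cvtColor(c,cv2.COLOR_RGB2BGR))
E
python3 - <<'E'
from h import *
s=monitor.sense(); print(s)
c,P=snap('top'); np.save('top.npy',P); np.save('topc.npy',c); save(c,'top.png')
for v in range(20,400,60): print([tuple(np.round(P[v,u]).tolist()) for u in range(20,640,150)])
c,P=snap('side'); save(c,'side.png')
E
```

```text
{'t': 0.0, 'joints': array([ 1.24126121e+00,  9.18114352e-02,  1.23188329e+00, -1.45550623e-05,
        1.81979801e+00, -5.67159636e-02]), 'qvel': array([ 0.00114351, -0.00108789,  0.00120087, -0.00051498,  0.00257935,
       -0.0004886 ]), 'effort': array([-5.35297750e-04, -4.46458733e+01, -4.06440639e+01,  6.97089429e-02,
        2.95986724e-02, -1.32047348e-04]), 'tcp_pos': array([161.59763412, 577.55260047, 240.23671237]), 'tcp_rot': array([-1.75415102e-04,  1.35988638e-01,  9.90709941e-01, -9.33732758e-04]), 'force': array([ 0.67047856, -0.91905125,  0.19860289]), 'wrist_torque': array([ 0.03515995,  0.0028234 , -0.02530974]), 'grip_force': 0.0, 'finger_gap': 88.16268609965655}
[(1482.0, 1516.0, -751.0), (1509.0, 778.0, -761.0), (1532.0, 31.0, -764.0), (1546.0, -716.0, -749.0), (1568.0, -1466.0, -749.0)]
[(827.0, 830.0, 195.0), (901.0, 487.0, 27.0), (925.0, 26.0, 0.0), (940.0, -448.0, -4.0), (951.0, -919.0, 2.0)]
[(672.0, 841.0, 154.0), (718.0, 482.0, 4.0), (731.0, 21.0, 3.0), (744.0, -442.0, 5.0), (757.0, -908.0, 4.0)]
[(522.0, 929.0, -5.0), (533.0, 470.0, 5.0), (544.0, 17.0, 17.0), (558.0, -441.0, -1.0), (570.0, -902.0, -3.0)]
[(342.0, 905.0, 2.0), (353.0, 460.0, 2.0), (365.0, 12.0, 10.0), (377.0, -424.0, 41.0), (389.0, -805.0, 125.0)]
[(167.0, 891.0, -3.0), (179.0, 449.0, -1.0), (190.0, 8.0, -1.0), (201.0, -435.0, 3.0), (228.0, -802.0, 117.0)]
[(157.0, 541.0, 531.0), (11.0, 437.0, 5.0), (79.0, 8.0, 210.0), (30.0, -434.0, -2.0), (52.0, -844.0, 40.0)]
```

View pics/top.png

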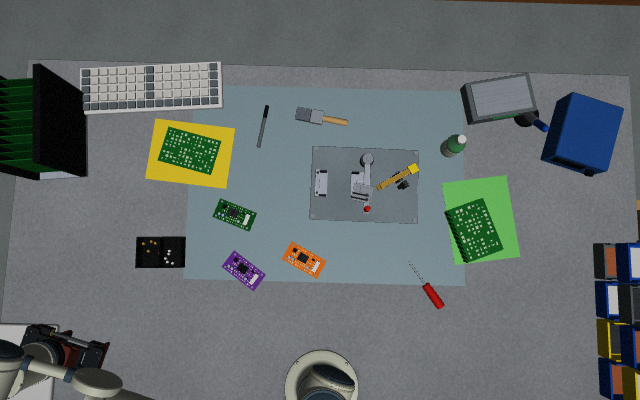

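The top view shows the green populated board at (234,213), holder plate spanning (310..419, 147..223), red knob (367,209), yellow trigger (414,169) and marker pen (263,126). Next I measure these.

Run:
```python
from h import *
c=np.load('topc.npy');P=np.load('top.npy')
hsv=cv2.cvtColor(c,cv2.COLOR_RGB2HSV).astype(int); H,S,V=hsv[...,0],hsv[...,1],hsv[...,2]
def box(name,m,u0,u1,v0,v1):
    k=np.zeros(m.shape,bool);k[v0:v1,u0:u1]=m[v0:v1,u0:u1]; k&=np.isfinite(P[...,0])
    p=P[k]; r=cv2.minAreaRect(p[:,:2].astype(np.float32)); print(name,k.sum(),np.round(p.mean(0),1),'z',np.round(np.percentile(p[:,2],[5,50,95]),1),'rect',np.round(r[0],1),np.round(r[1],1),r[2])
    return k
box('green',(H>40)&(H<85)&(S>90),205,265,190,240)
box('red',((H<8)|(H>172))&(S>150),355,380,200,216)
box('yel',(H>20)&(H<35)&(S>150),405,422,160,176)
Z=P[...,2]
box('plate',(Z>8)&(Z<100)&(P[...,0]>250),305,428,140,230)
box('stop',(V>130)&(Z>15)&(Z<60),312,335,160,205)
save(cv2.resize(c[135:235,295:435],None,fx=5.5,fy=5.5,interpolation=cv2.INTER_CUBIC),'hold.png')
```

```text
green 549 [495.  273.8  10.5] z [ 6.1 10.6 14.9] rect [494.3 273.1] [120.4  59.9] 69.50379943847656
red 28 [ 515.3 -114.9   90.6] z [71.  94.1 98. ] rect [ 516.2 -115.7] [12.1 12.9] 49.867347717285156
yel 81 [ 636.7 -248.1   76.2] z [71.5 76.3 80.7] rect [ 633.6 -242.2] [23.6 42.6] 28.93091583251953
plate 7528 [ 594.6 -115.    20.8] z [ 9.1 13.7 63.1] rect [ 597.6 -126.1] [266.8 366.7] 1.6271156072616577
stop 258 [594.3  15.5  29.6] z [18.5 24.4 45.8] rect [595.4  14.9] [79.9 36.4] 1.398859977722168
```

View pics/hold.png

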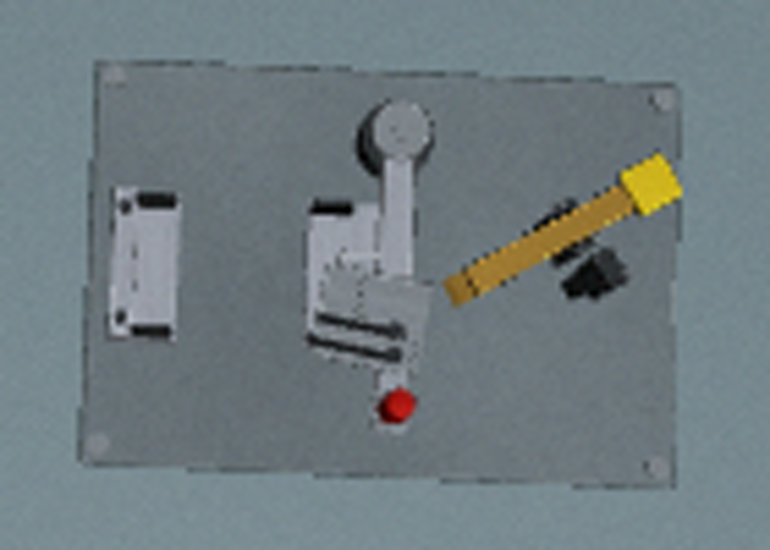

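Run:
```python
from h import *
c=np.load('topc.npy');P=np.load('top.npy')
d=cams.snapshot('top'); K=np.array(d['camera_matrix']);M=cv2.Rodrigues(np.array(d['rvec'],float))[0];t=np.array(d['tvec']).ravel()
def ray(u,v,z):
    r=M.T@np.array([(u-K[0,2])/K[0,0],(v-K[1,2])/K[1,1],1]); o=-M.T@t
    return (o+r*(z-o[2])/r[2])
pix=lambda a,b:((a+.5)/5.5+295-.5,(b+.5)/5.5+135-.5)
pts=[((97,62),(118,85),12),((680,86),(118,-240),12),((675,487),(-107,-240),12),((80,463),(-107,85),12),((651,184),(49,-211),76),((398,402),(-75,-80),95),((402,130),(75,-80),60)]
W=[];Hh=[]
for p,h,z in pts: W.append(ray(*pix(*p),z)[:2]);Hh.append(h)
W=np.array(W);Hh=np.array(Hh,float)
a=Hh-Hh.mean(0);b=W-W.mean(0)
th=np.arctan2((a[:,0]*b[:,1]-a[:,1]*b[:,0]).sum(),(a*b).sum())
Rm=np.array([[np.cos(th),-np.sin(th)],[np.sin(th),np.cos(th)]]);o=W.mean(0)-Rm@Hh.mean(0)
print('yaw',th,'o',o);print(np.round(W-(Hh@Rm.T+o),1))
print(W[4:6])
# knob circle
# board axis: heat sink side etc not needed
hsv=cv2.cvtColor(c,cv2.COLOR_RGB2HSV).astype(int); k=(hsv[...,0]>40)&(hsv[...,0]<85)&(hsv[...,1]>90); k[:190]=0;k[240:]=0;k[:,:205]=0;k[:,265:]=0
v,u=np.where(k); w=np.array([ray(x,y,10.4)[:2] for x,y in zip(u,v)],np.float32); r=cv2.minAreaRect(w); print('board',r)
s=monitor.sense();print(s['tcp_pos'],s['tcp_rot'])
```

```text
yaw -0.015298978150606832 o [592.29185972 -38.42873751]
[[-1.3 -0.2]
 [-1.1 -0. ]
 [ 0.7 -0.5]
 [ 0.3 -0.5]
 [-0.2  0.2]
 [ 1.2  1.6]
 [ 0.5 -0.5]]
[[ 637.88590038 -249.95653415]
 [ 517.22915935 -115.70889385]]
board ((494.06549072265625, 273.08935546875), (120.25566101074219, 59.88141632080078), 69.69230651855469)
[161.5850905  577.64047216 240.48783665] [-1.43729236e-04  1.35957814e-01  9.90714366e-01 -7.05618653e-04]
```

```bash
cat >> h.py <<'E'
YAW=-0.0153; O=np.array([592.3,-38.4])
def H2W(x,y): return O+np.array([np.cos(YAW)*x-np.sin(YAW)*y,np.sin(YAW)*x+np.cos(YAW)*y])
def go(x,y,z,psi,s=None):
    """shift (m) and turn to world TCP x,y,z (mm), tool down with tool y at angle psi (deg)"""
    s=s or monitor.sense(); q=s['tcp_rot']; Rn=R.from_quat([q[1],q[2],q[3],q[0]])
    a=np.radians(psi); Y=[np.cos(a),np.sin(a),0]; Z=[0,0,-1]; X=np.cross(Y,Z)
    T=R.from_matrix(np.array([X,Y,Z]).T)
    print('shift',np.round(Rn.inv().apply(np.array([x,y,z])-s['tcp_pos'])/1000,4).tolist(),'rot',np.round((Rn.inv()*T).as_rotvec(),4).tolist())
def st():
    s=monitor.sense(); q=s['tcp_rot'];Y=R.from_quat([q[1],q[2],q[3],q[0]]).apply([0,1,0])
    print('t',round(s['t'],2),'tcp',np.round(s['tcp_pos'],1),'psi',round(np.degrees(np.arctan2(Y[1],Y[0])),1),'F',np.round(s['force'],1),'gap',round(s['finger_gap'],1),'q',np.round(s['joints'],2))
E
python3 -c "
from h import *
p=H2W(-75,-80);print(p);go(p[0],p[1],200,-90.9)"
```

```text
[ 516.08482596 -117.24318135]
shift [-0.5286, -0.5736, 0.0413] rot [-0.0004, 0.0021, 2.8845]
```

Emit:
{"fn": "drive_tool", "kwargs": {"steps": [[[-0.528,-0.573,0.041],[0,0,2.884]],[[-0.528,-0.573,0.041],[0,0,2.884]],[[-0.528,-0.573,0.041],[0,0,2.884]],[[-0.528,-0.573,0.041],[0,0,2.884]],[[-0.528,-0.573,0.041],[0,0,2.884]],[[-0.528,-0.573,0.041],[0,0,2.884]],[[-0.528,-0.573,0.041],[0,0,2.884]],[[-0.528,-0.573,0.041],[0,0,2.884]],[[-0.528,-0.573,0.041],[0,0,2.884]],[[-0.528,-0.573,0.041],[0,0,2.884]],[[-0.528,-0.573,0.041],[0,0,2.884]],[[-0.528,-0.573,0.041],[0,0,2.884]]], "jaw": 0.09}}

```text
t: 1.15
tcp_pos: [388.8, 131.1, 214.9]
tcp_rot: [0.0, 0.777, 0.63, 0.0]
force: [1.2, -0.8, 1.4]
finger_gap: 40.0
grip_force: 0.0
```

```bash
python3 -c "
from h import *
p=H2W(-75,-80);st();go(p[0],p[1],200,-90.9)"
```

```text
t 1.15 tcp [388.8 131.1 214.9] psi -11.9 F [ 1.2 -0.8  1.4] gap 40.0 q [ 0.24 -0.43  1.74  0.    1.83  0.45]
shift [-0.2167, 0.1758, 0.0149] rot [0.0002, -0.0006, 1.3786]
```

Emit:
{"fn": "drive_tool", "kwargs": {"steps": [[[-0.217,0.176,0.015],[0,0,1.379]],[[-0.217,0.176,0.015],[0,0,1.379]],[[-0.217,0.176,0.015],[0,0,1.379]],[[-0.217,0.176,0.015],[0,0,1.379]],[[-0.217,0.176,0.015],[0,0,1.379]],[[-0.217,0.176,0.015],[0,0,1.379]],[[-0.217,0.176,0.015],[0,0,1.379]],[[-0.217,0.176,0.015],[0,0,1.379]],[[-0.217,0.176,0.015],[0,0,1.379]],[[-0.217,0.176,0.015],[0,0,1.379]],[[-0.217,0.176,0.015],[0,0,1.379]],[[-0.217,0.176,0.015],[0,0,1.379]]]}}

```text
t: 2.15
tcp_pos: [517.3, -115.0, 199.6]
tcp_rot: [-0.0, 1.0, -0.008, -0.0]
force: [0.3, 0.3, 0.2]
finger_gap: 40.2
grip_force: 0.0
```

```bash
python3 -c "
from h import *
st();c,P=snap('wrist');np.save('w1.npy',P);save(c,'w1.png');st()
hsv=cv2.cvtColor(c,cv2.COLOR_RGB2HSV).astype(int);k=((hsv[...,0]<8)|(hsv[...,0]>172))&(hsv[...,1]>150)&(P[...,2]>88)&(P[...,2]<102)
p=P[k];print(k.sum(),np.nanmean(p,0),np.nanmin(p,0),np.nanmax(p,0));q=H2W(-75,-80);go(q[0],q[1],200,-90.9)"
```

```text
t 2.15 tcp [ 517.3 -115.   199.6] psi -90.9 F [0.3 0.3 0.2] gap 40.2 q [-0.28 -0.1   1.5  -0.    1.75  1.3 ]
t 2.2 tcp [ 517.3 -114.9  199.7] psi -90.5 F [ 0.3 -0.4 -0.5] gap 39.5 q [-0.28 -0.1   1.5   0.    1.75  1.3 ]
193 [ 517.52930746 -116.80401197   95.93817358] [ 510.62440659 -123.19984024   94.07325038] [ 523.79862427 -109.73712342   97.42319432]
shift [-0.0012, 0.0024, -0.0003] rot [-0.0002, 0.0006, 0.0071]
```

View pics/w1.png

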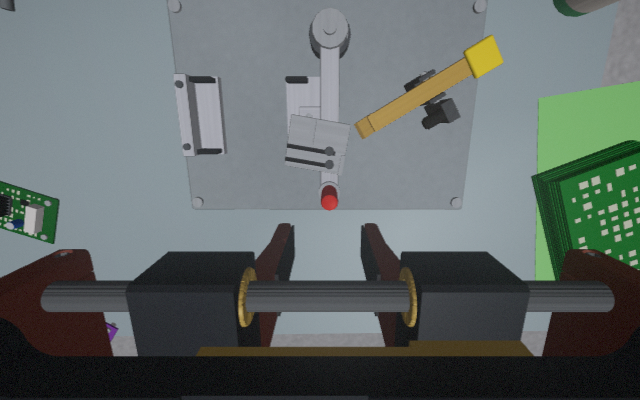

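Wrist view: red knob at (329,200), between the open fingers (285 and 370); catch plate ends at about row 170. I check its clearance to the fingers.

```bash
python3 -c "
from h import *
P=np.load('w1.npy')
for v in range(150,192,3): print(v,np.round(P[v,318],0),np.round(P[v,335],0))
go(517,-116.9,83,-90.9)"
```

```text
150 [ 560. -107.   57.] [ 559. -124.   56.]
153 [ 557. -107.   57.] [ 557. -124.   56.]
156 [ 554. -107.   58.] [ 554. -124.   57.]
159 [ 551. -107.   58.] [ 551. -124.   57.]
162 [ 548. -107.   58.] [ 548. -124.   58.]
165 [ 545. -107.   57.] [ 545. -123.   59.]
168 [ 542. -107.   58.] [ 542. -124.   56.]
171 [ 532. -105.   14.] [ 539. -123.   57.]
174 [ 528. -105.   13.] [nan nan nan]
177 [ 524. -105.   13.] [ 532. -124.   53.]
180 [ 521. -105.   14.] [ 529. -123.   53.]
183 [ 517. -105.   13.] [ 526. -123.   56.]
186 [ 514. -104.   13.] [ 523. -123.   57.]
189 [ 510. -104.   14.] [ 522. -123.   66.]
shift [-0.0002, 0.002, 0.1167] rot [-0.0002, 0.0006, 0.0071]
```

Emit:
{"fn": "drive_tool", "kwargs": {"steps": [[[0,0.002,0.04],[0,0,0.007]],[[0,0.002,0.08],[0,0,0.007]],[[0,0.002,0.105],[0,0,0.007]],[[0,0.002,0.117],[0,0,0.007]],[[0,0.002,0.117],[0,0,0.007]]]}}

```text
t: 2.62
tcp_pos: [515.5, -116.2, 79.5]
tcp_rot: [-0.001, 1.0, -0.007, -0.003]
force: [-0.1, 0.0, 0.2]
finger_gap: 39.3
grip_force: 0.0
```

Emit:
{"fn": "drive_tool", "kwargs": {"steps": [[[0,0,0],[0,0,0]],[[0,0,0],[0,0,0]],[[0,0,0],[0,0,0]]], "jaw": 0.545, "force": 5}}

```text
t: 2.87
tcp_pos: [518.8, -117.2, 85.8]
tcp_rot: [0.001, 1.0, -0.008, 0.002]
force: [-0.2, -0.3, -0.2]
finger_gap: 23.5
grip_force: 0.0
```

Emit:
{"fn": "drive_tool", "kwargs": {"steps": [[[0.0001,0.0045,0],[0,0,-0.03]],[[0.0003,0.009,0],[0,0,-0.06]],[[0.0006,0.0135,0],[0,0,-0.09]],[[0.0011,0.018,0],[0,0,-0.12]],[[0.0017,0.0224,0],[0,0,-0.15]],[[0.0024,0.0269,0],[0,0,-0.18]],[[0.0033,0.0313,0],[0,0,-0.21]],[[0.0043,0.0357,0],[0,0,-0.24]],[[0.0054,0.04,0],[0,0,-0.27]],[[0.0067,0.0443,0],[0,0,-0.3]],[[0.0067,0.0443,0],[0,0,-0.3]]]}}

```text
t: 3.78
tcp_pos: [524.6, -161.0, 85.4]
tcp_rot: [-0.0, 0.99, 0.142, 0.002]
force: [-0.2, 4.2, 3.8]
finger_gap: 19.9
grip_force: 2.2
```

```bash
cat >> h.py <<'E'
def arm():
    s=monitor.sense(); st(); h=R.from_euler('z',-YAW).as_matrix()[:2,:2]@(s['tcp_pos'][:2]-O)
    d=h-np.array([75,-80]); th=np.arctan2(-d[1],-d[0]); f=R.from_euler('z',-YAW).apply(s['force'])
    print('theta tcp',round(th,3),'rad',round(np.hypot(*d),1),'F tangential',round(f@[np.sin(th),np.cos(th)*1,0] if 0 else f[0]*-np.sin(th)+f[1]*np.cos(th),2),'F radial',round(f[0]*np.cos(th)+f[1]*np.sin(th),2),'spring',round((.28+1.4*th)/.15,2))
E
python3 -c "
from h import *
arm();arm()"
```

```text
t 3.78 tcp [ 524.6 -161.    85.4] psi -73.7 F [-0.2  4.2  3.8] gap 19.9 q [-0.36 -0.02  1.62  0.    1.54  0.93]
theta tcp 0.301 rad 147.4 F tangential 4.05 F radial 0.95 spring 4.67
t 3.78 tcp [ 524.6 -161.    85.4] psi -73.7 F [-0.2  4.2  3.8] gap 19.9 q [-0.36 -0.02  1.62  0.    1.54  0.93]
theta tcp 0.301 rad 147.4 F tangential 4.05 F radial 0.95 spring 4.67
```

Emit:
{"fn": "drive_tool", "kwargs": {"steps": [[[0,0.003,0],[0,0,-0.02]],[[0.0001,0.006,0],[0,0,-0.04]],[[0.0002,0.0075,0],[0,0,-0.05]],[[0.0002,0.0075,0],[0,0,-0.05]],[[0.0002,0.0075,0],[0,0,-0.05]]]}}

```text
t: 4.2
tcp_pos: [526.0, -167.9, 84.1]
tcp_rot: [-0.0, 0.986, 0.165, 0.001]
force: [-0.9, 5.1, 3.6]
finger_gap: 19.9
grip_force: 2.5
```

Emit:
{"fn": "drive_tool", "kwargs": {"steps": [[[0,0.0015,0],[0,0,-0.01]],[[0,0.0015,0],[0,0,-0.01]],[[0,0.0015,0],[0,0,-0.01]]]}}

```text
t: 4.45
tcp_pos: [526.2, -169.5, 83.4]
tcp_rot: [-0.0, 0.985, 0.17, 0.0]
force: [-1.0, 5.6, 3.8]
finger_gap: 20.2
grip_force: 2.5
```

Emit:
{"fn": "drive_tool", "kwargs": {"steps": [[[0,0.0015,0],[0,0,-0.01]],[[0,0.0015,0],[0,0,-0.01]],[[0,0.0015,0],[0,0,-0.01]]]}}

```text
t: 4.7
tcp_pos: [526.7, -170.9, 83.4]
tcp_rot: [-0.0, 0.985, 0.175, 0.0]
force: [-1.3, 4.9, 4.6]
finger_gap: 20.1
grip_force: 2.6
```

```bash
python3 -c "
from h import *
arm()"
```

```text
t 4.7 tcp [ 526.7 -170.9   83.4] psi -69.8 F [-1.3  4.9  4.6] gap 20.1 q [-0.38 -0.01  1.61  0.    1.54  0.84]
theta tcp 0.369 rad 148.5 F tangential 5.02 F radial 0.43 spring 5.31
```

Emit:
{"fn": "drive_tool", "kwargs": {"steps": [[[0,0.0015,0],[0,0,-0.01]],[[0,0.0015,0],[0,0,-0.01]],[[0,0.0015,0],[0,0,-0.01]]]}}

```text
t: 4.95
tcp_pos: [527.2, -172.3, 83.3]
tcp_rot: [-0.0, 0.984, 0.18, 0.0]
force: [-1.2, 4.8, 4.1]
finger_gap: 20.0
grip_force: 2.6
```

Emit:
{"fn": "drive_tool", "kwargs": {"steps": [[[0,0.0015,0],[0,0,-0.01]],[[0,0.0015,0],[0,0,-0.01]],[[0,0.0015,0],[0,0,-0.01]]]}}

```text
t: 5.2
tcp_pos: [527.7, -173.7, 83.3]
tcp_rot: [-0.0, 0.983, 0.185, 0.0]
force: [-1.0, 4.3, 4.2]
finger_gap: 20.1
grip_force: 2.7
```

Emit:
{"fn": "drive_tool", "kwargs": {"steps": [[[0,0.0015,0],[0,0,-0.01]],[[0,0.0015,0],[0,0,-0.01]],[[0,0.0015,0],[0,0,-0.01]]]}}

```text
t: 5.45
tcp_pos: [528.3, -175.1, 83.3]
tcp_rot: [-0.0, 0.982, 0.19, 0.0]
force: [-1.2, 4.8, 4.8]
finger_gap: 20.1
grip_force: 2.7
```

Emit:
{"fn": "drive_tool", "kwargs": {"steps": [[[0,0.0015,0],[0,0,-0.01]],[[0,0.0015,0],[0,0,-0.01]],[[0,0.0015,0],[0,0,-0.01]]]}}

```text
t: 5.7
tcp_pos: [528.8, -176.5, 83.3]
tcp_rot: [-0.0, 0.981, 0.195, 0.0]
force: [-0.7, 5.1, 4.6]
finger_gap: 20.1
grip_force: 2.7
```

Emit:
{"fn": "drive_tool", "kwargs": {"steps": [[[0,0.0015,0],[0,0,-0.01]],[[0,0.0015,0],[0,0,-0.01]],[[0,0.0015,0],[0,0,-0.01]]]}}

```text
t: 5.95
tcp_pos: [529.3, -177.8, 83.2]
tcp_rot: [-0.0, 0.98, 0.2, 0.0]
force: [-1.9, 5.4, 3.7]
finger_gap: 20.2
grip_force: 2.8
```

Emit:
{"fn": "drive_tool", "kwargs": {"steps": [[[0,0.0015,0],[0,0,-0.01]],[[0,0.0015,0],[0,0,-0.01]],[[0,0.0015,0],[0,0,-0.01]]]}}

```text
t: 6.2
tcp_pos: [529.9, -179.1, 83.3]
tcp_rot: [-0.0, 0.979, 0.205, 0.0]
force: [-1.6, 5.7, 2.8]
finger_gap: 19.9
grip_force: 2.8
```

```bash
python3 -c "
from h import *
arm()"
```

```text
t 6.2 tcp [ 529.9 -179.1   83.3] psi -66.4 F [-1.6  5.7  2.8] gap 19.9 q [-0.39  0.01  1.6   0.    1.54  0.77]
theta tcp 0.428 rad 148.6 F tangential 5.89 F radial 0.79 spring 5.86
```

Emit:
{"fn": "drive_tool", "kwargs": {"steps": [[[0,0.0015,0],[0,0,-0.01]],[[0,0.0015,0],[0,0,-0.01]],[[0,0.0015,0],[0,0,-0.01]]]}}

```text
t: 6.45
tcp_pos: [530.5, -180.5, 83.3]
tcp_rot: [-0.0, 0.978, 0.21, 0.0]
force: [-1.3, 5.3, 4.5]
finger_gap: 20.4
grip_force: 2.9
```

Emit:
{"fn": "drive_tool", "kwargs": {"steps": [[[0,0.0015,0],[0,0,-0.01]],[[0,0.0015,0],[0,0,-0.01]],[[0,0.0015,0],[0,0,-0.01]]]}}

```text
t: 6.7
tcp_pos: [531.2, -181.8, 83.3]
tcp_rot: [-0.0, 0.977, 0.214, 0.0]
force: [-1.1, 6.2, 4.5]
finger_gap: 20.1
grip_force: 2.9
```

Emit:
{"fn": "drive_tool", "kwargs": {"steps": [[[0,0.0015,0],[0,0,-0.01]],[[0,0.0015,0],[0,0,-0.01]],[[0,0.0015,0],[0,0,-0.01]]]}}

```text
t: 6.95
tcp_pos: [531.8, -183.2, 83.3]
tcp_rot: [-0.0, 0.976, 0.219, 0.0]
force: [-0.3, 7.1, 4.1]
finger_gap: 20.3
grip_force: 3.0
```

Emit:
{"fn": "drive_tool", "kwargs": {"steps": [[[0,0.0015,0],[0,0,-0.01]],[[0,0.0015,0],[0,0,-0.01]],[[0,0.0015,0],[0,0,-0.01]]]}}

```text
t: 7.2
tcp_pos: [532.4, -184.5, 83.3]
tcp_rot: [-0.0, 0.975, 0.224, 0.0]
force: [-1.8, 5.0, 5.4]
finger_gap: 19.9
grip_force: 3.0
```

Emit:
{"fn": "drive_tool", "kwargs": {"steps": [[[0,0.0015,0],[0,0,-0.01]],[[0,0.0015,0],[0,0,-0.01]],[[0,0.0015,0],[0,0,-0.01]]]}}

```text
t: 7.45
tcp_pos: [533.1, -185.8, 83.3]
tcp_rot: [-0.0, 0.973, 0.229, 0.0]
force: [-0.8, 5.4, 4.8]
finger_gap: 19.8
grip_force: 3.0
```

```bash
python3 -c "
from h import *
arm()"
```

```text
t 7.45 tcp [ 533.1 -185.8   83.3] psi -63.5 F [-0.8  5.4  4.8] gap 19.8 q [-0.4   0.02  1.58  0.    1.54  0.71]
theta tcp 0.477 rad 148.6 F tangential 5.2 F radial 1.64 spring 6.32
```

Emit:
{"fn": "drive_tool", "kwargs": {"steps": [[[0,0.0015,0],[0,0,-0.01]],[[0,0.0015,0],[0,0,-0.01]],[[0,0.0015,0],[0,0,-0.01]]]}}

```text
t: 7.7
tcp_pos: [533.7, -187.1, 83.3]
tcp_rot: [-0.0, 0.972, 0.234, 0.0]
force: [-2.1, 5.7, 4.3]
finger_gap: 20.2
grip_force: 3.1
```

Emit:
{"fn": "drive_tool", "kwargs": {"steps": [[[0,0.0015,0],[0,0,-0.01]],[[0,0.0015,0],[0,0,-0.01]],[[0,0.0015,0],[0,0,-0.01]]]}}

```text
t: 7.95
tcp_pos: [534.4, -188.4, 83.3]
tcp_rot: [-0.001, 0.971, 0.239, 0.0]
force: [-1.8, 5.8, 4.5]
finger_gap: 20.2
grip_force: 3.1
```

Emit:
{"fn": "drive_tool", "kwargs": {"steps": [[[0,0.0015,0],[0,0,-0.01]],[[0,0.0015,0],[0,0,-0.01]],[[0,0.0015,0],[0,0,-0.01]]]}}

```text
t: 8.2
tcp_pos: [535.1, -189.7, 83.3]
tcp_rot: [-0.001, 0.97, 0.244, 0.0]
force: [-0.7, 6.6, 4.5]
finger_gap: 20.4
grip_force: 3.2
```

Emit:
{"fn": "drive_tool", "kwargs": {"steps": [[[0,0.0015,0],[0,0,-0.01]],[[0,0.0015,0],[0,0,-0.01]],[[0,0.0015,0],[0,0,-0.01]]]}}

```text
t: 8.45
tcp_pos: [535.7, -190.9, 83.2]
tcp_rot: [-0.001, 0.969, 0.249, -0.0]
force: [-2.0, 7.2, 4.1]
finger_gap: 20.2
grip_force: 3.4
```

Emit:
{"fn": "drive_tool", "kwargs": {"steps": [[[0,0.0015,0],[0,0,-0.01]],[[0,0.0015,0],[0,0,-0.01]],[[0,0.0015,0],[0,0,-0.01]]]}}

```text
t: 8.7
tcp_pos: [536.4, -192.1, 83.2]
tcp_rot: [-0.001, 0.967, 0.253, -0.0]
force: [-3.0, 7.9, 5.6]
finger_gap: 20.0
grip_force: 3.6
```

Emit:
{"fn": "drive_tool", "kwargs": {"steps": [[[0,0.0015,0],[0,0,-0.01]],[[0,0.0015,0],[0,0,-0.01]],[[0,0.0015,0],[0,0,-0.01]]]}}

```text
t: 8.95
tcp_pos: [537.2, -193.4, 83.2]
tcp_rot: [-0.001, 0.966, 0.258, -0.0]
force: [-2.6, 7.5, 4.6]
finger_gap: 19.8
grip_force: 3.7
```

The pull is rising: the hook is climbing the tooth. I go on in smaller steps.

Emit:
{"fn": "drive_tool", "kwargs": {"steps": [[[0,0.001,0],[0,0,-0.007]],[[0,0.001,0],[0,0,-0.007]],[[0,0.001,0],[0,0,-0.007]]]}}

```text
t: 9.2
tcp_pos: [537.6, -194.1, 83.2]
tcp_rot: [-0.001, 0.965, 0.262, -0.0]
force: [-3.3, 6.9, 5.6]
finger_gap: 19.9
grip_force: 3.9
```

Emit:
{"fn": "drive_tool", "kwargs": {"steps": [[[0,0.001,0],[0,0,-0.007]],[[0,0.001,0],[0,0,-0.007]],[[0,0.001,0],[0,0,-0.007]]]}}

```text
t: 9.45
tcp_pos: [538.1, -194.9, 83.2]
tcp_rot: [-0.001, 0.964, 0.265, -0.0]
force: [-2.0, 7.6, 5.2]
finger_gap: 19.8
grip_force: 4.0
```

Emit:
{"fn": "drive_tool", "kwargs": {"steps": [[[0,0.001,0],[0,0,-0.007]],[[0,0.001,0],[0,0,-0.007]],[[0,0.001,0],[0,0,-0.007]]]}}

```text
t: 9.7
tcp_pos: [538.6, -195.8, 83.2]
tcp_rot: [-0.001, 0.963, 0.268, -0.0]
force: [-2.1, 7.7, 5.4]
finger_gap: 20.3
grip_force: 4.0
```

Emit:
{"fn": "drive_tool", "kwargs": {"steps": [[[0,0.001,0],[0,0,-0.007]],[[0,0.001,0],[0,0,-0.007]],[[0,0.001,0],[0,0,-0.007]]]}}

```text
t: 9.95
tcp_pos: [539.1, -196.6, 83.2]
tcp_rot: [-0.001, 0.962, 0.272, -0.0]
force: [-2.6, 7.8, 4.9]
finger_gap: 20.0
grip_force: 4.1
```

Emit:
{"fn": "drive_tool", "kwargs": {"steps": [[[0,0.001,0],[0,0,-0.007]],[[0,0.001,0],[0,0,-0.007]],[[0,0.001,0],[0,0,-0.007]]]}}

```text
t: 10.2
tcp_pos: [539.6, -197.4, 83.2]
tcp_rot: [-0.001, 0.961, 0.275, -0.0]
force: [-1.6, 8.2, 5.1]
finger_gap: 20.2
grip_force: 4.1
```

```bash
python3 -c "
from h import *
arm()"
```

```text
t 10.2 tcp [ 539.6 -197.4   83.2] psi -58.0 F [-1.6  8.2  5.1] gap 20.2 q [-0.41  0.05  1.55  0.    1.54  0.6 ]
theta tcp 0.567 rad 148.6 F tangential 7.8 F radial 2.9 spring 7.16
```

Emit:
{"fn": "drive_tool", "kwargs": {"steps": [[[0,0.001,0],[0,0,-0.007]],[[0,0.001,0],[0,0,-0.007]],[[0,0.001,0],[0,0,-0.007]]]}}

```text
t: 10.45
tcp_pos: [540.1, -198.2, 83.2]
tcp_rot: [-0.001, 0.96, 0.279, -0.0]
force: [-3.1, 7.8, 5.0]
finger_gap: 20.6
grip_force: 4.2
```

Emit:
{"fn": "drive_tool", "kwargs": {"steps": [[[0,0.001,0],[0,0,-0.007]],[[0,0.001,0],[0,0,-0.007]],[[0,0.001,0],[0,0,-0.007]]]}}

```text
t: 10.7
tcp_pos: [540.6, -199.0, 83.2]
tcp_rot: [-0.001, 0.959, 0.282, -0.0]
force: [-3.1, 7.6, 5.3]
finger_gap: 19.9
grip_force: 4.2
```

Emit:
{"fn": "drive_tool", "kwargs": {"steps": [[[0,0.001,0],[0,0,-0.007]],[[0,0.001,0],[0,0,-0.007]],[[0,0.001,0],[0,0,-0.007]]]}}

```text
t: 10.95
tcp_pos: [541.2, -199.9, 83.2]
tcp_rot: [-0.001, 0.958, 0.285, -0.0]
force: [-3.2, 8.1, 5.1]
finger_gap: 19.9
grip_force: 4.3
```

Emit:
{"fn": "drive_tool", "kwargs": {"steps": [[[0,0.001,0],[0,0,-0.007]],[[0,0.001,0],[0,0,-0.007]],[[0,0.001,0],[0,0,-0.007]]]}}

```text
t: 11.2
tcp_pos: [541.7, -200.7, 83.2]
tcp_rot: [-0.001, 0.957, 0.289, -0.0]
force: [-2.9, 9.0, 5.8]
finger_gap: 20.0
grip_force: 4.4
```

Emit:
{"fn": "drive_tool", "kwargs": {"steps": [[[0,0.001,0],[0,0,-0.007]],[[0,0.001,0],[0,0,-0.007]],[[0,0.001,0],[0,0,-0.007]]]}}

```text
t: 11.45
tcp_pos: [542.2, -201.5, 83.2]
tcp_rot: [-0.001, 0.956, 0.292, -0.0]
force: [-3.3, 8.4, 6.1]
finger_gap: 19.9
grip_force: 4.4
```

Emit:
{"fn": "drive_tool", "kwargs": {"steps": [[[0,0.001,0],[0,0,-0.007]],[[0,0.001,0],[0,0,-0.007]],[[0,0.001,0],[0,0,-0.007]]]}}

```text
t: 11.7
tcp_pos: [542.8, -202.3, 83.2]
tcp_rot: [-0.001, 0.955, 0.295, -0.0]
force: [-2.8, 8.4, 5.3]
finger_gap: 19.7
grip_force: 4.5
```

Emit:
{"fn": "drive_tool", "kwargs": {"steps": [[[0,0.001,0],[0,0,-0.007]],[[0,0.001,0],[0,0,-0.007]],[[0,0.001,0],[0,0,-0.007]]]}}

```text
t: 11.95
tcp_pos: [543.3, -203.1, 83.2]
tcp_rot: [-0.001, 0.954, 0.299, -0.0]
force: [-3.5, 8.6, 6.0]
finger_gap: 20.4
grip_force: 4.5
```

Emit:
{"fn": "drive_tool", "kwargs": {"steps": [[[0,0.001,0],[0,0,-0.007]],[[0,0.001,0],[0,0,-0.007]],[[0,0.001,0],[0,0,-0.007]]]}}

```text
t: 12.2
tcp_pos: [543.8, -203.7, 83.2]
tcp_rot: [-0.002, 0.953, 0.302, -0.0]
force: [-4.2, 9.5, 5.7]
finger_gap: 20.0
grip_force: 4.9
```

Emit:
{"fn": "drive_tool", "kwargs": {"steps": [[[0,0.001,0],[0,0,-0.007]],[[0,0.001,0],[0,0,-0.007]],[[0,0.001,0],[0,0,-0.007]]]}}

```text
t: 12.45
tcp_pos: [544.4, -204.5, 83.2]
tcp_rot: [-0.002, 0.952, 0.305, -0.0]
force: [-3.4, 8.9, 5.6]
finger_gap: 20.7
grip_force: 5.0
```

Emit:
{"fn": "drive_tool", "kwargs": {"steps": [[[0,0.001,0],[0,0,-0.007]],[[0,0.001,0],[0,0,-0.007]],[[0,0.001,0],[0,0,-0.007]]]}}

```text
t: 12.7
tcp_pos: [545.0, -205.3, 83.2]
tcp_rot: [-0.002, 0.951, 0.309, -0.0]
force: [-3.0, 9.2, 6.2]
finger_gap: 22.7
grip_force: 5.0
```

Emit:
{"fn": "drive_tool", "kwargs": {"steps": [[[0,0.001,0],[0,0,-0.007]],[[0,0.001,0],[0,0,-0.007]],[[0,0.001,0],[0,0,-0.007]]]}}

```text
t: 12.95
tcp_pos: [545.6, -206.0, 83.2]
tcp_rot: [-0.002, 0.95, 0.312, -0.0]
force: [-3.8, 10.8, 5.7]
finger_gap: 24.4
grip_force: 5.0
```

```bash
python3 -c "
from h import *
arm()"
```

```text
t 12.95 tcp [ 545.6 -206.    83.2] psi -53.6 F [-3.8 10.8  5.7] gap 24.4 q [-0.42  0.08  1.53  0.    1.54  0.52]
theta tcp 0.638 rad 148.3 F tangential 10.98 F radial 3.19 spring 7.82
```

The gap opened to 24 mm: the knob pull exceeds the 5 N grip setting. I raise the grip while backing the TCP off by as much.

Emit:
{"fn": "drive_tool", "kwargs": {"steps": [[[0,-0.0025,0],[0,0,0]],[[0,-0.0025,0],[0,0,0]],[[0,-0.0025,0],[0,0,0]]], "force": 25}}

```text
t: 13.2
tcp_pos: [544.1, -204.1, 83.2]
tcp_rot: [-0.002, 0.95, 0.312, -0.0]
force: [-3.2, 8.9, 5.3]
finger_gap: 20.1
grip_force: 4.7
```

Emit:
{"fn": "drive_tool", "kwargs": {"steps": [[[0,0.0007,0],[0,0,0]],[[0,0.0007,0],[0,0,0]],[[0,0.0007,0],[0,0,0]]]}}

```text
t: 13.45
tcp_pos: [544.5, -204.6, 83.2]
tcp_rot: [-0.002, 0.95, 0.312, -0.0]
force: [-3.1, 8.9, 6.0]
finger_gap: 20.1
grip_force: 4.9
```

```bash
python3 -c "
from h import *
arm()"
```

```text
t 13.45 tcp [ 544.5 -204.6   83.2] psi -53.6 F [-3.1  8.9  6. ] gap 20.1 q [-0.42  0.07  1.53  0.    1.54  0.52]
theta tcp 0.626 rad 148.4 F tangential 9.07 F radial 2.56 spring 7.71
```

Emit:
{"fn": "drive_tool", "kwargs": {"steps": [[[0,0.0007,0],[0,0,0]],[[0,0.0007,0],[0,0,0]],[[0,0.0007,0],[0,0,0]]]}}

```text
t: 13.7
tcp_pos: [544.8, -205.1, 83.1]
tcp_rot: [-0.002, 0.95, 0.312, -0.0]
force: [-4.0, 9.8, 6.1]
finger_gap: 20.0
grip_force: 5.1
```

Emit:
{"fn": "drive_tool", "kwargs": {"steps": [[[0,0.0007,0],[0,0,0]],[[0,0.0007,0],[0,0,0]],[[0,0.0007,0],[0,0,0]]]}}

```text
t: 13.95
tcp_pos: [545.1, -205.6, 83.2]
tcp_rot: [-0.002, 0.95, 0.312, -0.001]
force: [-4.2, 9.9, 6.4]
finger_gap: 19.9
grip_force: 5.4
```

```bash
python3 -c "
from h import *
arm()"
```

```text
t 13.95 tcp [ 545.1 -205.6   83.2] psi -53.6 F [-4.2  9.9  6.4] gap 19.9 q [-0.42  0.07  1.53  0.    1.54  0.52]
theta tcp 0.634 rad 148.5 F tangential 10.48 F radial 2.29 spring 7.78
```

Emit:
{"fn": "drive_tool", "kwargs": {"steps": [[[0,-0.0015,0],[0,0,0]],[[0,-0.003,0],[0,0,0]],[[0,-0.0045,0],[0,0,0]],[[0,-0.0045,0],[0,0,0]],[[0,-0.0045,0],[0,0,0]]]}}

```text
t: 14.37
tcp_pos: [542.9, -202.3, 83.1]
tcp_rot: [-0.001, 0.95, 0.312, 0.0]
force: [-2.7, 8.8, 4.0]
finger_gap: 20.1
grip_force: 4.1
```

```bash
python3 -c "
from h import *
arm();c,P=snap('wrist');save(c,'w2.png');c,P=snap('side');save(c,'s2.png')"
```

```text
t 14.37 tcp [ 542.9 -202.3   83.1] psi -53.6 F [-2.7  8.8  4. ] gap 20.1 q [-0.42  0.06  1.54  0.    1.54  0.52]
theta tcp 0.607 rad 148.4 F tangential 8.82 F radial 2.73 spring 7.53
```

View pics/w2.png

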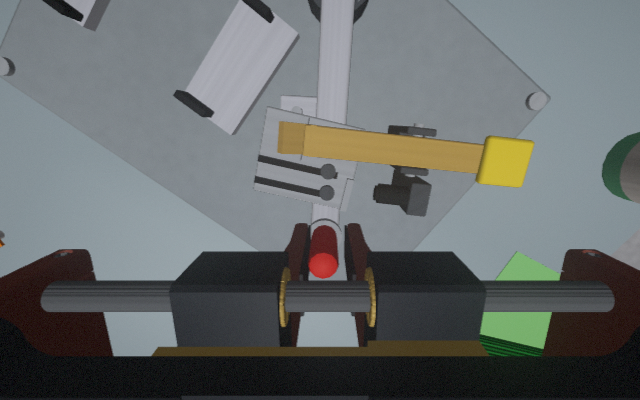

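The view shows the brass hook (290,138) over the catch plate and the buffer tip (375,193) still about 13 mm from the plate edge (350,193): not caught yet. On by 8 mm, then carefully.

Emit:
{"fn": "drive_tool", "kwargs": {"steps": [[[0,0.002,0],[0,0,0]],[[0.0001,0.004,0],[0,0,0]],[[0.0002,0.006,0],[0,0,-0.01]],[[0.0003,0.008,0],[0,0,-0.03]],[[0.0003,0.008,0],[0,0,-0.03]],[[0.0003,0.008,0],[0,0,-0.03]]]}}

```text
t: 14.97
tcp_pos: [547.5, -209.1, 83.1]
tcp_rot: [-0.001, 0.945, 0.326, -0.001]
force: [-3.5, 7.1, 5.1]
finger_gap: 20.3
grip_force: 4.0
```

Emit:
{"fn": "drive_tool", "kwargs": {"steps": [[[0,0.001,0],[0,0,-0.007]],[[0,0.001,0],[0,0,-0.007]],[[0,0.001,0],[0,0,-0.007]]]}}

```text
t: 15.22
tcp_pos: [548.1, -209.8, 83.0]
tcp_rot: [-0.001, 0.944, 0.329, -0.001]
force: [-4.1, 7.8, 5.4]
finger_gap: 19.9
grip_force: 4.2
```

```bash
python3 -c "
from h import *
arm()"
```

```text
t 15.22 tcp [ 548.1 -209.8   83. ] psi -51.5 F [-4.1  7.8  5.4] gap 19.9 q [-0.42  0.08  1.52  0.    1.54  0.48]
theta tcp 0.668 rad 148.6 F tangential 8.68 F radial 1.5 spring 8.1
```

Emit:
{"fn": "drive_tool", "kwargs": {"steps": [[[0,0.001,0],[0,0,-0.007]],[[0,0.001,0],[0,0,-0.007]],[[0,0.001,0],[0,0,-0.007]]]}}

```text
t: 15.47
tcp_pos: [548.6, -210.5, 83.1]
tcp_rot: [-0.001, 0.943, 0.333, -0.001]
force: [-3.7, 8.2, 4.8]
finger_gap: 20.1
grip_force: 4.3
```

Emit:
{"fn": "drive_tool", "kwargs": {"steps": [[[0,0.001,0],[0,0,-0.007]],[[0,0.001,0],[0,0,-0.007]],[[0,0.001,0],[0,0,-0.007]]]}}

```text
t: 15.72
tcp_pos: [549.2, -211.3, 83.1]
tcp_rot: [-0.001, 0.942, 0.336, -0.001]
force: [-3.5, 7.7, 5.6]
finger_gap: 20.6
grip_force: 4.3
```

```bash
python3 -c "
from h import *
arm()"
```

```text
t 15.72 tcp [ 549.2 -211.3   83.1] psi -50.7 F [-3.5  7.7  5.6] gap 20.6 q [-0.43  0.09  1.51  0.    1.54  0.46]
theta tcp 0.681 rad 148.6 F tangential 8.21 F radial 2.04 spring 8.22
```

Emit:
{"fn": "drive_tool", "kwargs": {"steps": [[[0,0.001,0],[0,0,-0.007]],[[0,0.001,0],[0,0,-0.007]],[[0,0.001,0],[0,0,-0.007]]]}}

```text
t: 15.97
tcp_pos: [549.8, -212.1, 83.0]
tcp_rot: [-0.001, 0.941, 0.339, -0.001]
force: [-3.9, 8.3, 4.8]
finger_gap: 20.1
grip_force: 4.4
```

Emit:
{"fn": "drive_tool", "kwargs": {"steps": [[[0,0.001,0],[0,0,-0.007]],[[0,0.001,0],[0,0,-0.007]],[[0,0.001,0],[0,0,-0.007]]]}}

```text
t: 16.22
tcp_pos: [550.5, -212.9, 83.1]
tcp_rot: [-0.001, 0.939, 0.343, -0.001]
force: [-3.9, 7.6, 5.1]
finger_gap: 19.7
grip_force: 4.4
```

```bash
python3 -c "
from h import *
arm();c,P=snap('wrist');save(c[60:260,200:520],'w3.png')"
```

```text
t 16.22 tcp [ 550.5 -212.9   83.1] psi -49.9 F [-3.9  7.6  5.1] gap 19.7 q [-0.43  0.09  1.51  0.    1.54  0.44]
theta tcp 0.695 rad 148.6 F tangential 8.39 F radial 1.77 spring 8.35
```

View pics/w3.png

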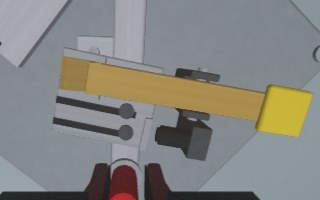

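Buffer tip (crop 157,133) is still about 6 mm from the plate edge (146,135). On.

Emit:
{"fn": "drive_tool", "kwargs": {"steps": [[[0,0.001,0],[0,0,-0.007]],[[0,0.002,0],[0,0,-0.014]],[[0,0.002,0],[0,0,-0.014]],[[0,0.002,0],[0,0,-0.014]]]}}

```text
t: 16.6
tcp_pos: [551.7, -214.4, 83.1]
tcp_rot: [-0.001, 0.937, 0.349, -0.001]
force: [-3.8, 7.2, 5.7]
finger_gap: 20.6
grip_force: 4.4
```

Emit:
{"fn": "drive_tool", "kwargs": {"steps": [[[0,0.001,0],[0,0,-0.007]],[[0,0.001,0],[0,0,-0.007]],[[0,0.001,0],[0,0,-0.007]]]}}

```text
t: 16.85
tcp_pos: [552.4, -215.1, 83.0]
tcp_rot: [-0.001, 0.936, 0.353, -0.001]
force: [-4.1, 7.9, 5.4]
finger_gap: 19.7
grip_force: 4.4
```

Emit:
{"fn": "drive_tool", "kwargs": {"steps": [[[0,0.001,0],[0,0,-0.007]],[[0,0.001,0],[0,0,-0.007]],[[0,0.001,0],[0,0,-0.007]]]}}

```text
t: 17.1
tcp_pos: [553.1, -216.0, 83.1]
tcp_rot: [-0.001, 0.935, 0.356, -0.001]
force: [-5.0, 7.4, 5.3]
finger_gap: 20.1
grip_force: 4.2
```

```bash
python3 -c "
from h import *
arm()"
```

```text
t 17.1 tcp [ 553.1 -216.    83.1] psi -48.3 F [-5.   7.4  5.3] gap 20.1 q [-0.43  0.1   1.5   0.    1.54  0.41]
theta tcp 0.722 rad 148.6 F tangential 8.91 F radial 1.03 spring 8.61
```

Emit:
{"fn": "drive_tool", "kwargs": {"steps": [[[0,0.001,0],[0,0,-0.007]],[[0,0.001,0],[0,0,-0.007]],[[0,0.001,0],[0,0,-0.007]]]}}

```text
t: 17.35
tcp_pos: [553.7, -216.8, 83.1]
tcp_rot: [-0.001, 0.933, 0.359, -0.001]
force: [-4.0, 6.0, 5.3]
finger_gap: 20.0
grip_force: 4.2
```

Emit:
{"fn": "drive_tool", "kwargs": {"steps": [[[0,0.001,0],[0,0,-0.007]],[[0,0.001,0],[0,0,-0.007]],[[0,0.001,0],[0,0,-0.007]]]}}

```text
t: 17.6
tcp_pos: [554.3, -217.4, 83.0]
tcp_rot: [-0.001, 0.932, 0.362, -0.001]
force: [-5.7, 7.9, 7.0]
finger_gap: 20.4
grip_force: 4.5
```

Emit:
{"fn": "drive_tool", "kwargs": {"steps": [[[0,0.001,0],[0,0,-0.007]],[[0,0.001,0],[0,0,-0.007]],[[0,0.001,0],[0,0,-0.007]]]}}

```text
t: 17.85
tcp_pos: [554.7, -217.9, 83.0]
tcp_rot: [-0.002, 0.931, 0.366, -0.001]
force: [-6.4, 8.0, 6.5]
finger_gap: 19.9
grip_force: 5.2
```

```bash
python3 -c "
from h import *
arm()"
```

```text
t 17.85 tcp [ 554.7 -217.9   83. ] psi -47.1 F [-6.4  8.   6.5] gap 19.9 q [-0.43  0.11  1.49  0.    1.54  0.39]
theta tcp 0.739 rad 148.6 F tangential 10.21 F radial 0.48 spring 8.76
```

Sharp rise after a dip: this is the buffer, lightly. Back off to test the latch.

Emit:
{"fn": "drive_tool", "kwargs": {"steps": [[[0,-0.001,0],[0,0,0]],[[0,-0.002,0],[0,0,0]],[[0,-0.003,0],[0,0,0]],[[0,-0.004,0],[0,0,0]],[[0,-0.005,0],[0,0,0]],[[0,-0.005,0],[0,0,0]]]}}

```text
t: 18.35
tcp_pos: [552.2, -215.9, 82.7]
tcp_rot: [0.0, 0.931, 0.365, -0.0]
force: [-1.6, 2.1, -0.0]
finger_gap: 19.6
grip_force: 1.1
```

```bash
python3 -c "
from h import *
arm()"
```

```text
t 18.35 tcp [ 552.2 -215.9   82.7] psi -47.1 F [-1.6  2.1 -0. ] gap 19.6 q [-0.43  0.1   1.5  -0.    1.54  0.39]
theta tcp 0.718 rad 149.2 F tangential 2.63 F radial 0.07 spring 8.57
```

Caught. Ease off, open, rise.

Emit:
{"fn": "drive_tool", "kwargs": {"steps": [[[0,-0.001,0],[0,0,0]],[[0,-0.0015,0],[0,0,0]],[[0,-0.0015,0],[0,0,0]]]}}

```text
t: 18.6
tcp_pos: [551.3, -215.0, 82.9]
tcp_rot: [0.0, 0.931, 0.365, -0.0]
force: [0.1, -0.2, -0.1]
finger_gap: 20.1
grip_force: 0.0
```

Emit:
{"fn": "drive_tool", "kwargs": {"steps": [[[0,0,0],[0,0,0]],[[0,0,0],[0,0,0]],[[0,0,0],[0,0,0]],[[0,0,-0.03],[0,0,0]],[[0,0,-0.07],[0,0,0]],[[0,0,-0.11],[0,0,0]],[[0,0,-0.14],[0,0,0]],[[0,0,-0.14],[0,0,0]],[[0,0,-0.14],[0,0,0]]], "jaw": 0.09}}

```text
t: 19.35
tcp_pos: [552.4, -215.0, 226.0]
tcp_rot: [0.002, 0.931, 0.366, 0.002]
force: [0.1, 0.0, -0.7]
finger_gap: 40.0
grip_force: 0.0
```

```bash
python3 -c "
from h import *
st();c,P=snap('wrist');save(c,'w4.png')
hsv=cv2.cvtColor(c,cv2.COLOR_RGB2HSV).astype(int);k=((hsv[...,0]<8)|(hsv[...,0]>172))&(hsv[...,1]>150)&(P[...,2]>88)&(P[...,2]<102)
p=np.nanmean(P[k],0);h=R.from_euler('z',-YAW).as_matrix()[:2,:2]@(p[:2]-O);print(p,np.arctan2(-80-h[1],75-h[0]))
go(494.1,273.1,190,-20.4)"
```

```text
t 19.35 tcp [ 552.4 -215.   226. ] psi -47.1 F [ 0.1  0.  -0.7] gap 40.0 q [-0.43  0.06  1.29 -0.    1.79  0.39]
[ 551.06185775 -214.17309143   95.85094792] 0.7038339069113909
shift [0.2898, -0.3965, 0.033] rot [0.0012, -0.0001, -0.466]
```

Emit:
{"fn": "drive_tool", "kwargs": {"steps": [[[0.29,-0.396,0.033],[0,0,-0.466]],[[0.29,-0.396,0.033],[0,0,-0.466]],[[0.29,-0.396,0.033],[0,0,-0.466]],[[0.29,-0.396,0.033],[0,0,-0.466]],[[0.29,-0.396,0.033],[0,0,-0.466]],[[0.29,-0.396,0.033],[0,0,-0.466]],[[0.29,-0.396,0.033],[0,0,-0.466]],[[0.29,-0.396,0.033],[0,0,-0.466]],[[0.29,-0.396,0.033],[0,0,-0.466]],[[0.29,-0.396,0.033],[0,0,-0.466]],[[0.29,-0.396,0.033],[0,0,-0.466]],[[0.29,-0.396,0.033],[0,0,-0.466]]], "jaw": -1}}

```text
t: 20.4
tcp_pos: [492.5, 275.4, 186.9]
tcp_rot: [-0.001, 0.821, 0.571, -0.002]
force: [1.1, 0.5, 0.2]
finger_gap: 87.6
grip_force: 0.0
```

Emit:
{"fn": "drive_tool", "kwargs": {"steps": [[[0,0,0],[0,0,0]],[[0,0,0],[0,0,0]]]}}

```text
t: 20.57
tcp_pos: [492.9, 274.1, 186.9]
tcp_rot: [-0.0, 0.82, 0.572, -0.003]
force: [-0.3, -0.9, -0.6]
finger_gap: 88.1
grip_force: 0.0
```

```bash
python3 -c "
from h import *
st();c,P=snap('wrist');save(c,'w5.png')
hsv=cv2.cvtColor(c,cv2.COLOR_RGB2HSV).astype(int);k=(hsv[...,0]>40)&(hsv[...,0]<85)&(hsv[...,1]>90)&(P[...,2]>5)&(P[...,2]<16)
n,l,s,cc=cv2.connectedComponentsWithStats(k.astype(np.uint8));
for i in range(1,n):
  if s[i,4]>400:
    p=P[l==i];print(s[i],np.nanmedian(p[:,2]),cv2.minAreaRect(p[:,:2].astype(np.float32)))
"
```

```text
t 20.57 tcp [492.9 274.1 186.9] psi -20.2 F [-0.3 -0.9 -0.6] gap 88.1 q [ 0.45 -0.01  1.43 -0.    1.73  0.8 ]
[ 408    0  112   74 3411] 5.572020585772492 ((675.458984375, 372.9758605957031), (68.00956726074219, 109.47285461425781), 75.87593078613281)
[ 302  130   55  104 3077] 11.545023860876967 ((493.86700439453125, 273.4185485839844), (119.7597885131836, 58.91493225097656), 69.51023864746094)
```

View pics/w5.png

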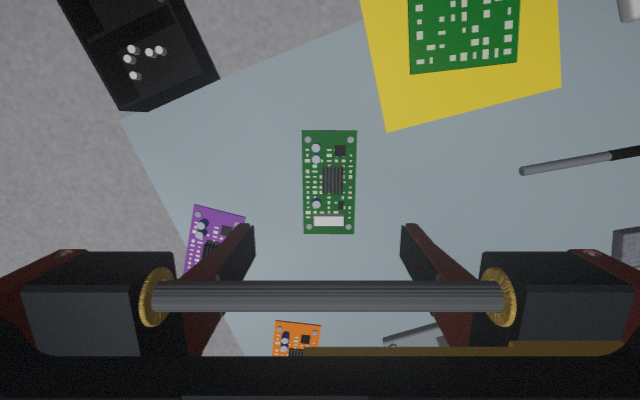

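Board seen whole at (329,182), between the fingers, clear of the purple, orange and pen. Centre (494, 273.3), angle 69.5°.

```bash
python3 -c "
from h import *
go(494,273.3,22,-20.45)"
```

```text
shift [0.0012, 0.0007, 0.1656] rot [-0.0023, 0.0034, 0.0023]
```

Emit:
{"fn": "drive_tool", "kwargs": {"steps": [[[0.001,0.001,0.04],[0,0,0.003]],[[0.001,0.001,0.08],[0,0,0.003]],[[0.001,0.001,0.115],[0,0,0.003]],[[0.001,0.001,0.14],[0,0,0.003]],[[0.001,0.001,0.15],[0,0,0.003]],[[0.001,0.001,0.155],[0,0,0.003]],[[0.001,0.001,0.155],[0,0,0.003]],[[0.001,0.001,0.155],[0,0,0.003]]]}}

```text
t: 21.28
tcp_pos: [496.8, 273.4, 37.0]
tcp_rot: [0.0, 0.822, 0.569, 0.001]
force: [0.4, -0.6, 0.7]
finger_gap: 87.7
grip_force: 0.0
```

```bash
python3 -c "
from h import *
st();go(494,273.3,22,-20.45)"
```

```text
t 21.28 tcp [496.8 273.4  37. ] psi -20.6 F [ 0.4 -0.6  0.7] gap 87.7 q [ 0.44  0.06  1.63 -0.    1.45  0.8 ]
shift [-0.0011, -0.0026, 0.015] rot [0.002, -0.0018, -0.003]
```

Emit:
{"fn": "drive_tool", "kwargs": {"steps": [[[0,0,0],[0,0,0]],[[0,0,0],[0,0,0]],[[0,0,0],[0,0,0]],[[0,0,0],[0,0,0]]]}}

```text
t: 21.62
tcp_pos: [496.0, 273.9, 36.1]
tcp_rot: [0.0, 0.822, 0.57, 0.001]
force: [0.1, -0.9, 0.2]
finger_gap: 87.8
grip_force: 0.0
```

```bash
python3 -c "
from h import *
st();go(494,273.3,22,-20.45)"
```

```text
t 21.62 tcp [496.  273.9  36.1] psi -20.6 F [ 0.1 -0.9  0.2] gap 87.8 q [0.44 0.06 1.63 0.   1.45 0.8 ]
shift [-0.0013, -0.0017, 0.0141] rot [0.0011, -0.0012, -0.002]
```

Emit:
{"fn": "drive_tool", "kwargs": {"steps": [[[-0.0003,-0.001,0.004],[0,0,-0.002]],[[-0.0003,-0.001,0.007],[0,0,-0.002]],[[-0.0003,-0.001,0.01],[0,0,-0.002]],[[-0.0003,-0.001,0.011],[0,0,-0.002]],[[-0.0003,-0.001,0.011],[0,0,-0.002]],[[-0.0003,-0.001,0.011],[0,0,-0.002]]]}}

```text
t: 22.12
tcp_pos: [494.4, 273.6, 23.8]
tcp_rot: [-0.0, 0.821, 0.57, -0.0]
force: [0.1, 0.2, 0.3]
finger_gap: 87.8
grip_force: 0.0
```

```bash
python3 -c "
from h import *
st();go(494,273.3,22,-20.45)"
```

```text
t 22.12 tcp [494.4 273.6  23.8] psi -20.5 F [0.1 0.2 0.3] gap 87.8 q [ 0.45  0.07  1.65 -0.    1.43  0.8 ]
shift [-0.0005, -0.0003, 0.0018] rot [-0.0003, 0.0003, -0.0]
```

Good. Lower 1 mm more and close gently.

Emit:
{"fn": "drive_tool", "kwargs": {"steps": [[[0,0,0.0005],[0,0,0]],[[0,0,0.001],[0,0,0]],[[0,0,0.001],[0,0,0]],[[0,0,0.001],[0,0,0]],[[0,0,0.001],[0,0,0]],[[0,0,0.001],[0,0,0]]], "jaw": 0.6, "force": 15}}

```text
t: 22.62
tcp_pos: [494.5, 273.7, 23.1]
tcp_rot: [-0.0, 0.821, 0.57, 0.0]
force: [-1.4, -0.0, -0.6]
finger_gap: 59.3
grip_force: 15.0
```

```bash
python3 -c "
from h import *
st()"
```

```text
t 22.62 tcp [494.5 273.7  23.1] psi -20.5 F [-1.4 -0.  -0.6] gap 59.3 q [0.45 0.07 1.65 0.   1.43 0.8 ]
```

Emit:
{"fn": "drive_tool", "kwargs": {"steps": [[[0,0,-0.01],[0,0,0]],[[0,0,-0.03],[0,0,0]],[[0,0,-0.06],[0,0,0]],[[0,0,-0.09],[0,0,0]],[[0,0,-0.12],[0,0,0]],[[0,0,-0.12],[0,0,0]],[[0,0,-0.12],[0,0,0]]]}}

```text
t: 23.2
tcp_pos: [495.6, 274.2, 146.1]
tcp_rot: [0.0, 0.821, 0.57, 0.003]
force: [0.5, 0.2, -0.5]
finger_gap: 59.6
grip_force: 15.0
```

```bash
python3 -c "
from h import *
st();p=H2W(0,-4);print(p);go(p[0],p[1],145,-0.9)"
```

```text
t 23.2 tcp [495.6 274.2 146.1] psi -20.5 F [ 0.5  0.2 -0.5] gap 59.6 q [ 0.45 -0.    1.49 -0.    1.64  0.8 ]
[592.23880239 -42.39953183]
shift [-0.2629, 0.2011, 0.0008] rot [0.0043, -0.0032, -0.3413]
```

Emit:
{"fn": "drive_tool", "kwargs": {"steps": [[[-0.013,0.01,0],[0,0,-0.02]],[[-0.04,0.03,0],[0,0,-0.05]],[[-0.067,0.051,0],[0,0,-0.09]],[[-0.094,0.072,0],[0,0,-0.12]],[[-0.121,0.093,0],[0,0,-0.16]],[[-0.148,0.113,0],[0,0,-0.19]],[[-0.175,0.134,0],[0,0,-0.23]],[[-0.202,0.154,0],[0,0,-0.26]],[[-0.228,0.174,0],[0,0,-0.3]],[[-0.248,0.19,0],[0,0,-0.33]],[[-0.26,0.199,0],[0,0,-0.341]],[[-0.263,0.201,0],[0,0,-0.341]]]}}

```text
t: 24.2
tcp_pos: [590.4, -45.6, 140.4]
tcp_rot: [-0.001, 0.714, 0.7, -0.002]
force: [-0.7, 0.9, -0.2]
finger_gap: 59.2
grip_force: 15.0
```

Emit:
{"fn": "drive_tool", "kwargs": {"steps": [[[0,0,0],[0,0,0]],[[0,0,0],[0,0,0]],[[0,0,0],[0,0,0]],[[0,0,0],[0,0,0]]]}}

```text
t: 24.53
tcp_pos: [590.7, -41.7, 142.9]
tcp_rot: [-0.0, 0.712, 0.702, 0.0]
force: [-0.3, -0.3, -0.8]
finger_gap: 59.4
grip_force: 15.0
```

```bash
python3 -c "
from h import *
st();p=H2W(0,-4);go(p[0],p[1],60,-0.9)
c,P=snap('wrist');save(c,'w6.png');np.save('w6.npy',P)"
```

```text
t 24.53 tcp [590.7 -41.7 142.9] psi -0.8 F [-0.3 -0.3 -0.8] gap 59.4 q [-0.13  0.07  1.42  0.    1.65 -0.11]
shift [-0.0007, 0.0016, 0.0829] rot [-0.0003, -0.0003, 0.0011]
```

View pics/w6.png

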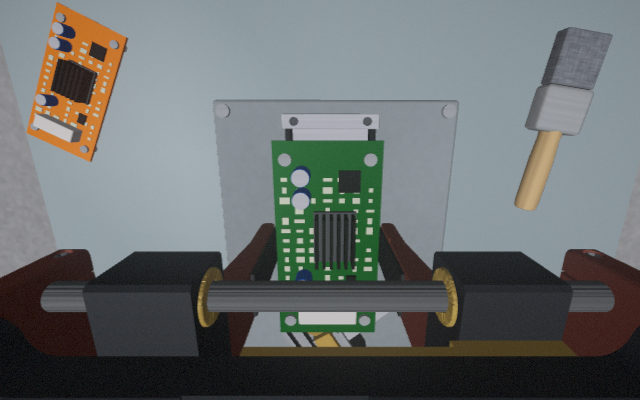

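Held board (273..383) is aligned with the end stop and lips (282..379) ahead of it. Lower to 60 mm, then gently.

Emit:
{"fn": "drive_tool", "kwargs": {"steps": [[[0,0.0015,0.01],[0,0,0.001]],[[0,0.0015,0.03],[0,0,0.001]],[[0,0.0015,0.05],[0,0,0.001]],[[0,0.0015,0.066],[0,0,0.001]],[[0,0.0015,0.076],[0,0,0.001]],[[0,0.0015,0.082],[0,0,0.001]],[[0,0.0015,0.083],[0,0,0.001]],[[0,0.0015,0.083],[0,0,0.001]],[[0,0.0015,0.083],[0,0,0.001]],[[0,0.0015,0.083],[0,0,0.001]]]}}

```text
t: 25.42
tcp_pos: [593.2, -43.1, 61.5]
tcp_rot: [0.001, 0.713, 0.701, 0.001]
force: [0.4, -0.6, -1.2]
finger_gap: 59.7
grip_force: 15.0
```

```bash
python3 -c "
from h import *
st();p=H2W(0,-4);go(p[0],p[1],45.6,-0.9)
c,P=snap('wrist')
# side-lip inner faces / end stop: rows across image at end stop
hsv=cv2.cvtColor(c,cv2.COLOR_RGB2HSV).astype(int)
k=(hsv[...,0]>40)&(hsv[...,0]<85)&(hsv[...,1]>90)&(P[...,2]>35)&(P[...,2]<60)
p=P[k];print('board z',np.nanmedian(p[:,2]),'ymax',np.nanpercentile(p[:,1],99.5),'x',np.nanpercentile(p[:,0],[.5,99.5]))
m=(P[...,2]>39)&(P[...,2]<47)&(hsv[...,1]<60)&(P[...,1]>10)&(hsv[...,2]>110)
q=P[m];print('stop',m.sum(),np.nanpercentile(q,[1,99],axis=0).round(1))
save(c[100:400,150:500],'w7.png')"
```

```text
t 25.42 tcp [593.2 -43.1  61.5] psi -1.0 F [ 0.4 -0.6 -1.2] gap 59.7 q [-0.13  0.11  1.53  0.    1.5  -0.11]
shift [0.0007, -0.001, 0.0159] rot [0.0023, 0.0002, -0.0013]
board z 49.911425240997644 ymax 16.032308298532037 x [563.6533966  623.58944577]
stop 3082 [[555.6  21.5  41.6]
 [633.5  33.9  45. ]]
```

Board is centred on the stop within 1 mm and about 5 mm short of it. Now set down slowly.

Emit:
{"fn": "drive_tool", "kwargs": {"steps": [[[0,0,0.004],[0,0,0]],[[0,0,0.007],[0,0,0]],[[0,0,0.01],[0,0,0]],[[0,0,0.012],[0,0,0]],[[0,0,0.013],[0,0,0]],[[0,0,0.013],[0,0,0]],[[0,0,0.013],[0,0,0]]]}}

```text
t: 26.05
tcp_pos: [592.4, -43.0, 46.9]
tcp_rot: [-0.0, 0.713, 0.701, -0.0]
force: [-0.4, 0.5, -1.9]
finger_gap: 59.3
grip_force: 15.0
```

Emit:
{"fn": "drive_tool", "kwargs": {"steps": [[[0,0,0.001],[0,0,0]],[[0,0,0.001],[0,0,0]],[[0,0,0.001],[0,0,0]]]}}

```text
t: 26.3
tcp_pos: [592.5, -43.0, 46.1]
tcp_rot: [0.0, 0.713, 0.701, -0.0]
force: [0.3, 0.7, -0.6]
finger_gap: 59.9
grip_force: 15.0
```

Emit:
{"fn": "drive_tool", "kwargs": {"steps": [[[0,0,0.001],[0,0,0]],[[0,0,0.001],[0,0,0]],[[0,0,0.001],[0,0,0]]]}}

```text
t: 26.55
tcp_pos: [592.5, -43.0, 45.1]
tcp_rot: [0.0, 0.713, 0.701, 0.0]
force: [-0.5, 0.4, -0.1]
finger_gap: 59.6
grip_force: 15.0
```

Emit:
{"fn": "drive_tool", "kwargs": {"steps": [[[0,0,0.0007],[0,0,0]],[[0,0,0.0007],[0,0,0]],[[0,0,0.0007],[0,0,0]]]}}

```text
t: 26.8
tcp_pos: [592.5, -43.0, 45.1]
tcp_rot: [0.0, 0.713, 0.701, 0.0]
force: [-1.2, 0.2, 4.6]
finger_gap: 59.5
grip_force: 15.0
```

```bash
python3 -c "
from h import *
st()"
```

```text
t 26.8 tcp [592.5 -43.   45.1] psi -1.0 F [-1.2  0.2  4.6] gap 59.5 q [-0.13  0.13  1.54 -0.    1.47 -0.11]
```

Contact exactly at the calculated height. Release and rise.

Emit:
{"fn": "drive_tool", "kwargs": {"steps": [[[0,0,-0.0005],[0,0,0]],[[0,0,-0.0005],[0,0,0]],[[0,0,-0.0005],[0,0,0]],[[0,0,-0.0005],[0,0,0]],[[0,0,-0.01],[0,0,0]],[[0,0,-0.035],[0,0,0]],[[0,0,-0.07],[0,0,0]],[[0,0,-0.11],[0,0,0]],[[0,0,-0.14],[0,0,0]],[[0,0,-0.14],[0,0,0]],[[0,0,-0.14],[0,0,0]]], "jaw": -0.8}}

```text
t: 27.72
tcp_pos: [593.6, -43.1, 188.0]
tcp_rot: [0.002, 0.713, 0.701, 0.002]
force: [0.2, -0.9, -0.1]
finger_gap: 79.3
grip_force: 0.0
```

```bash
python3 -c "
from h import *
st();p=H2W(49,-211);print(p);go(p[0],p[1],140,-0.9)
c,P=snap('top');save(cv2.resize(c[135:235,295:435],None,fx=4,fy=4,interpolation=cv2.INTER_CUBIC),'t8.png')
c,P=snap('wrist');save(c,'w8.png')"
```

```text
t 27.72 tcp [593.6 -43.1 188. ] psi -1.0 F [ 0.2 -0.9 -0.1] gap 79.3 q [-0.13  0.07  1.35  0.    1.72 -0.11]
[ 638.06609086 -250.12497474]
shift [-0.2062, 0.0476, 0.0484] rot [0.006, 0.0007, -0.0012]
```

View pics/w8.png

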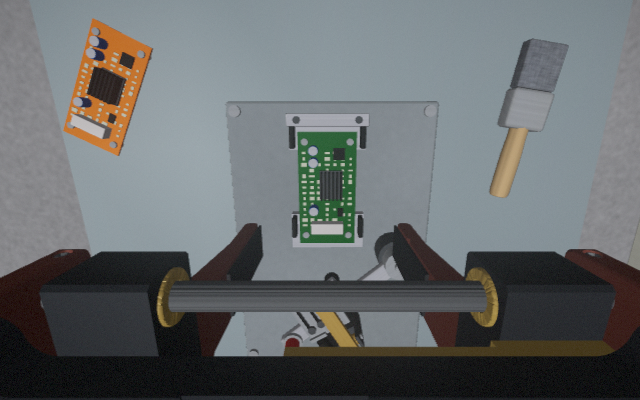

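Board lies between the lips, square and 4–5 mm short of the stop. Now to above the trigger with shut fingers.

Emit:
{"fn": "drive_tool", "kwargs": {"steps": [[[-0.02,0.005,0.003],[0.006,0,0]],[[-0.05,0.012,0.01],[0.006,0,0]],[[-0.08,0.02,0.018],[0.006,0,0]],[[-0.11,0.026,0.026],[0.006,0,0]],[[-0.14,0.033,0.034],[0.006,0,0]],[[-0.17,0.04,0.04],[0.006,0,0]],[[-0.195,0.045,0.046],[0.006,0,0]],[[-0.206,0.0475,0.048],[0.006,0,0]],[[-0.206,0.0475,0.048],[0.006,0,0]],[[-0.206,0.0475,0.048],[0.006,0,0]],[[-0.206,0.0475,0.048],[0.006,0,0]],[[-0.206,0.0475,0.048],[0.006,0,0]]], "jaw": 1}}

```text
t: 28.82
tcp_pos: [636.7, -248.1, 137.0]
tcp_rot: [-0.002, 0.712, 0.702, -0.002]
force: [-0.2, 0.4, -0.7]
finger_gap: 2.6
grip_force: 0.0
```

```bash
python3 -c "
from h import *
st();go(638,-250,97,-0.9)
c,P=snap('top');hsv=cv2.cvtColor(c,cv2.COLOR_RGB2HSV).astype(int);k=((hsv[...,0]<8)|(hsv[...,0]>172))&(hsv[...,1]>150)&(P[...,2]>80)&(P[...,2]<105);k[:140]=0;k[240:]=0;k[:,:300]=0;k[:,430:]=0;print('knob',np.nanmean(P[k],0))"
```

```text
t 28.82 tcp [ 636.7 -248.1  137. ] psi -0.9 F [-0.2  0.4 -0.7] gap 2.6 q [-0.42  0.32  1.15 -0.    1.67 -0.41]
shift [-0.0019, 0.0015, 0.04] rot [-0.0053, -0.0002, 0.0005]
knob [nan nan nan]<string>:4: RuntimeWarning: Mean of empty slice
```

Emit:
{"fn": "drive_tool", "kwargs": {"steps": [[[-0.001,0.001,0.008],[-0.005,0,0]],[[-0.001,0.001,0.018],[-0.005,0,0]],[[-0.001,0.001,0.028],[-0.005,0,0]],[[-0.001,0.001,0.034],[-0.005,0,0]],[[-0.001,0.001,0.036],[-0.005,0,0]],[[-0.001,0.001,0.036],[-0.005,0,0]],[[-0.001,0.001,0.036],[-0.005,0,0]],[[-0.001,0.001,0.036],[-0.005,0,0]]]}}

```text
t: 29.53
tcp_pos: [637.4, -251.0, 100.9]
tcp_rot: [0.0, 0.713, 0.701, -0.0]
force: [0.3, 0.3, 0.9]
finger_gap: 0.4
grip_force: 0.0
```

Emit:
{"fn": "drive_tool", "kwargs": {"steps": [[[0,0,0.002],[0,0,0]],[[0,0,0.004],[0,0,0]],[[0,0,0.005],[0,0,0]],[[0,0,0.005],[0,0,0]]]}}

```text
t: 29.87
tcp_pos: [637.2, -250.8, 95.3]
tcp_rot: [-0.0, 0.713, 0.701, -0.0]
force: [0.2, 0.1, -0.1]
finger_gap: 0.3
grip_force: 0.0
```

Emit:
{"fn": "drive_tool", "kwargs": {"steps": [[[0,0,0.001],[0,0,0]],[[0,0,0.002],[0,0,0]],[[0,0,0.002],[0,0,0]],[[0,0,0.002],[0,0,0]]]}}

```text
t: 30.2
tcp_pos: [637.3, -250.9, 95.0]
tcp_rot: [0.0, 0.713, 0.701, -0.0]
force: [-1.4, 1.2, 6.4]
finger_gap: 0.6
grip_force: 2.9
```

Emit:
{"fn": "drive_tool", "kwargs": {"steps": [[[0,0,0.001],[0,0,0]],[[0,0,0.002],[0,0,0]],[[0,0,0.002],[0,0,0]]]}}

```text
t: 30.45
tcp_pos: [637.4, -251.0, 94.5]
tcp_rot: [0.001, 0.713, 0.701, 0.0]
force: [-4.3, 1.9, 10.6]
finger_gap: 0.1
grip_force: 5.1
```

Emit:
{"fn": "drive_tool", "kwargs": {"steps": [[[0,0,0.001],[0,0,0]],[[0,0,0.002],[0,0,0]],[[0,0,0.002],[0,0,0]]]}}

```text
t: 30.7
tcp_pos: [637.7, -251.4, 93.2]
tcp_rot: [0.002, 0.713, 0.701, 0.0]
force: [-4.1, 1.7, 11.7]
finger_gap: 1.0
grip_force: 6.1
```

```bash
python3 -c "
from h import *
st()"
```

```text
t 30.7 tcp [ 637.7 -251.4   93.2] psi -1.0 F [-4.1  1.7 11.7] gap 1.0 q [-0.42  0.34  1.21 -0.    1.59 -0.41]
```

Emit:
{"fn": "drive_tool", "kwargs": {"steps": [[[0,0,0.001],[0,0,0]],[[0,0,0.002],[0,0,0]],[[0,0,0.002],[0,0,0]]]}}

```text
t: 30.95
tcp_pos: [638.0, -251.9, 91.6]
tcp_rot: [0.002, 0.713, 0.701, 0.0]
force: [-3.3, -0.6, 12.3]
finger_gap: 0.6
grip_force: 6.4
```

Emit:
{"fn": "drive_tool", "kwargs": {"steps": [[[0,0,0.001],[0,0,0]],[[0,0,0.0015],[0,0,0]],[[0,0,0.0015],[0,0,0]]]}}

```text
t: 31.2
tcp_pos: [638.4, -252.3, 89.4]
tcp_rot: [0.003, 0.713, 0.701, 0.0]
force: [0.7, -3.4, 7.6]
finger_gap: 0.6
grip_force: 3.7
```

```bash
python3 -c "
from h import *
st()"
```

```text
t 31.2 tcp [ 638.4 -252.3   89.4] psi -1.0 F [ 0.7 -3.4  7.6] gap 0.6 q [-0.43  0.34  1.22 -0.    1.58 -0.41]
```

Force dropped, so probably released. Check from the top and side cameras.

```bash
python3 -c "
from h import *
st();c,P=snap('side');d,_=snap('wrist');save(np.hstack([c,d])[::1,:,:] if 0 else cv2.resize(np.vstack([c,d]),(480,600)),'s9.png');st()"
```

```text
t 31.2 tcp [ 638.4 -252.3   89.4] psi -1.0 F [ 0.7 -3.4  7.6] gap 0.6 q [-0.43  0.34  1.22 -0.    1.58 -0.41]
t 31.3 tcp [ 638.5 -252.4   88.9] psi -1.0 F [ 0.8 -3.9  6.8] gap 0.4 q [-0.43  0.34  1.22 -0.    1.58 -0.41]
```

View pics/s9.png

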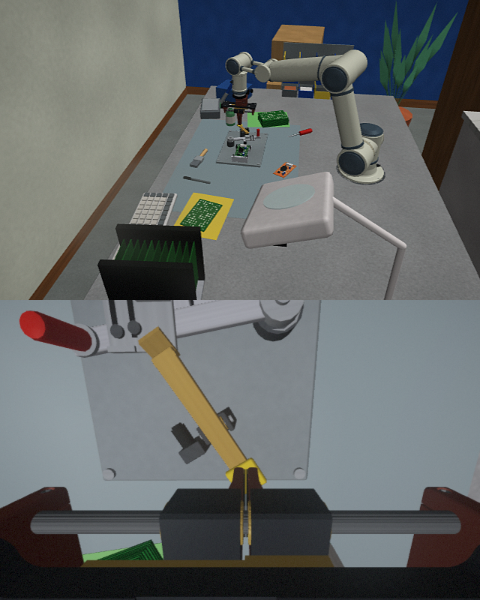

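The arm has swung off the buffer and in (knob at left, plate past the hook). Rise off the trigger and go aside.

Emit:
{"fn": "drive_tool", "kwargs": {"steps": [[[0,0,-0.005],[0,0,0]],[[0,0,-0.02],[0,0,0]],[[0,0,-0.05],[0,0,0]],[[0,0,-0.09],[0,0,0]],[[0,0,-0.12],[0,0,0]],[[0.03,0,-0.13],[0,0,0]],[[0.06,0,-0.13],[0,0,0]],[[0.09,0,-0.13],[0,0,0]],[[0.12,0,-0.13],[0,0,0]],[[0.15,0,-0.13],[0,0,0]],[[0.17,0,-0.13],[0,0,0]],[[0.17,0,-0.13],[0,0,0]]]}}

```text
t: 32.3
tcp_pos: [640.3, -76.6, 216.1]
tcp_rot: [-0.001, 0.711, 0.703, 0.0]
force: [-0.8, -0.4, -0.2]
finger_gap: 0.5
grip_force: 0.0
```

```bash
python3 -c "
from h import *
st();c,P=snap('wrist');save(c,'w10.png')
hsv=cv2.cvtColor(c,cv2.COLOR_RGB2HSV).astype(int);h=lambda p:(p[:2]-O)@R.from_euler('z',YAW).as_matrix()[:2,:2]
k=((hsv[...,0]<8)|(hsv[...,0]>172))&(hsv[...,1]>150)&(P[...,2]>88)&(P[...,2]<102)
q=h(np.nanmean(P[k],0));print('theta',np.arctan2(-80-q[1],75-q[0]))
k=(hsv[...,0]>40)&(hsv[...,0]<85)&(hsv[...,1]>90)&(P[...,2]>26)&(P[...,2]<37);k[:,:100]=0
p=P[k];m=(abs(p[:,0]-592)<60)&(abs(p[:,1]+38)<90);p=p[m];print(m.sum(),np.nanmedian(p[:,2]),cv2.minAreaRect((p[:,:2]-O).astype(np.float32)))
w,Q=snap('top')
hs=cv2.cvtColor(w,cv2.COLOR_RGB2HSV).astype(int);k=(hs[...,0]>40)&(hs[...,0]<85)&(hs[...,1]>90)&(Q[...,2]>20)&(Q[...,2]<45)&(abs(Q[...,0]-592)<60)&(abs(Q[...,1]+38)<90)
p=Q[k];print(k.sum(),np.nanmax(p[:,1]) if k.sum() else 0)
cv2.imwrite('pics/t10.png',cv2.cvtColor(cv2.resize(w[135:235,295:435],None,fx=5.5,fy=5.5,interpolation=cv2.INTER_CUBIC),cv2.COLOR_RGB2BGR))"
```

```text
t 32.3 tcp [640.3 -76.6 216.1] psi -0.7 F [-0.8 -0.4 -0.2] gap 0.5 q [-0.17  0.21  1.14  0.    1.79 -0.16]
theta 0.10755377474478242
3200 33.58378997529174 ((1.1490592956542969, -0.6518096923828125), (119.94985961914062, 59.36210250854492), 89.69681549072266)
315 21.38272043154135
```

View pics/w10.png

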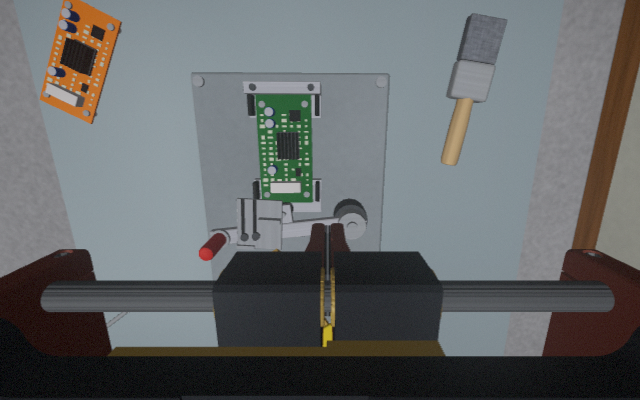

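The board is home against the end stop: centre within 1 mm, flat, arm at about 0.11 rad with the roller on its end. The robot is clear, so I hand it in.

```bash
python3 -c "
from cell import close_job
print(close_job())"
```

```text
the job is handed in; nothing more can be done
None
```

The clamp arm was cocked and lightly buffered. The board was then laid in the nest, the trigger pressed, and the board is now clamped flat against the end stop; the job was handed in at about 32 s of the 72 s allowed, with no verdict returned.

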